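# Load a channel on the press horn and press its nut

## Robot

A 6-joint arm with a two-finger parallel gripper is mounted at the origin on the work surface. World frame = base frame: x ahead of the robot, y to its left, z up, the work surface at z = 0. Lengths are in m, angles in degrees, forces in N, time in s.
With the tool pointing down it reaches from about 0.25 to 0.725 m from the base axis. Payload 9.7 kg.
Tool frame: the origin (TCP) lies at the very end of the fingers, on their centre line; the grasp point (between the pads) lies 19 mm behind it; y points along the fingers, x is the direction in which the jaws open and shut, and the axes are right-handed (so a half turn about y gives the same grasp; the last joint's range is limited). The gripper opens to 85 mm and grips with 20 to 120 N. Pads are 22 mm wide; open, the fingers measure 114 mm over their backs; the gripper's body (76 mm by 85 mm) begins 54 mm behind the grasp point. The pads swing forward as they close: fully open they stand 13 mm farther back than shut.
Start: joints at [73.625, 4.979, 10.078, 95.1, 0, 90], TCP at [0.155, 0.528, 0.231] pointing down, gripper open.
Joint ranges: [-179.16, 179.16], [-48.56, 103.87], [-65.8, 70.77], [-126.05, 130.52], [-82.76, 87.17], [-180, 180]. Speed limits (degrees/s): [127.2, 127.2, 147.25, 180, 180, 180].

## Interface

Orientations are given as [roll, pitch, yaw] about the fixed x, y, z axes, in that order (R = Rz(yaw) Ry(pitch) Rx(roll)).
In Python, from workcell import bot gives the robot as it stands.
- The arm moves only by the shell command python3 -m jog 'ROWS' [FORCE]. ROWS is JSON, a list of rows, each a list of 7 numbers: the closure, from 0 (fully open) to 1 (shut), then the shift along the world's x, y, z in units of 25 mm (1.0 is 25 mm), then the turn, a rotation vector about the world's x, y, z in units of 5 degrees (1.0 is 5 degrees). A call has 1 to 5 rows; each row is the pose to reach, as a shift and turn from the pose commanded when the call began; what a row does not reach only later rows make up. A row lasts 1/10 s, in which the tool goes at most 50 mm and 8.59 degrees, less where a joint would pass 70% of its speed; a pose out of reach is approached as far as the arm can. A call with a gripper value outside its range is refused whole. The fingers move at their own pace and stop on an object; FORCE is the grip in N (left out, the last holds). Time passes only in rows, so rows that repeat a pose let the fingers close. It gives the time, the measured TCP pose, the force and the opening at its end, in the units of the state.
- bot.get_obs(): the state, without advancing time (a new reading comes with each control period).
- bot.camera(name): name is "side" or "top" or "wrist"; returns (picture, depth): 420x560x3 uint8, red, green, blue; 420x560 float32, m along the optical axis (not along the pixel's ray), 0 where there is no reading.
- bot.camera_model(name): a dict with "fx", "fy", "cx", "cy" (pixels), "k1" (the pictures are not rectified: a ray, as slopes to the right and down, at radius r is drawn at 1 + k1 r^2 times it, then the intrinsics apply), "rvec" (rotation vector, rad) and "tvec" (3), from world to camera coordinates, as OpenCV has them; the wrist camera has in their place "tool_from_camera" (4x4, takes a point from camera to tool coordinates, whose origin is the TCP and whose axes are the tool frame's). Camera axes: x right, y down, z forward; pixel columns grow to the right and rows downward; lengths in m; the calibration is good to about 2 mm. A picture is of the moment at which its call begins: read the wrist's pose just before it. camera_model takes no time and is no camera call.
- bot.job_done(): hands the job in, once; it reports no verdict.
Trained networks look in the newest picture that a camera, given by its name, has taken for a name from the list of things; names that differ only in an ending like _2 or _b are one class to them, and where a whole thing is asked for, a point or a joint stands for the part that bears it (a point fixed in the world has none). Each returns a list of dicts, best first, with "conf" (0 to 1); they miss things now and then, are a little off and sometimes report something else, mostly with a low value. They report only what shows in the picture. A call takes as long as a camera call. They do not tell look-alikes from the thing itself.
- bot.regions_of(camera, label): "pixels" (420x560 bool, what is visible of it) and "point" ([row, column] in pixels, amid what is visible of it).
The state is a dict: "time": time; "q": joint angles; "qd": joint speeds; "joint_efforts": joint torques, N m; "ee_pos": TCP position; "tcp_rot": TCP orientation; "wrist_force": force on the tool from outside, world axes, zero at the start; "torque": the same for the moment, N m; "opening": finger opening in m.
Only numpy, scipy, OpenCV 4.12 (cv2) and the standard library are available. Lean on these libraries where they do the work, as an engineer would, in place of code of your own. Each camera call takes 0.05 s, during which the arm holds its last target. There are 200 camera calls.

## Task

Set the long aluminium channel (the one with the steel nut in its top) open side down on the narrow horn of the lever press, nut end towards the machine, putting it down gently and centred. Push it along the horn, past the sprung roller, and press its end squarely and firmly home against the back gauge for a moment without ramming it; then swing the press handle down to its stop so that the punch presses the nut, and let it come all the way up again. Leave the channel there and do not shift the other things on the bench.

Things in the scene. Friction and masses are not known exactly. Their poses are not given: they have to be found in the camera images.
- press: Bench lever press, green cast frame, bolted down (place and turn vary). Origin: on the table below the middle of the back gauge's face; -x points out along the horn to its free tip, z up, -y is the handle side. Base plate x -180..120, y -80..80 mm, 25 mm high. The work is pushed along the horn to +x.
- horn_tip (a point): Free tip of the horn, middle of its top edge (press frame x -185, z 100 mm; axes as the press). The horn is a level steel bar 28 mm wide, 24 mm thick, its top 100 mm above the table, running back to the gauge; a pillar of the same width is under it from x -58 to -2 mm.
- gauge: Back gauge: a rigid upright steel plate across the horn. Origin: middle of its front face at the height of the horn's top (press frame x 0, y 0, z 100 mm; axes as the press). The face spans y -50..50, z 65..127 mm of the press; the work's end must sit flat against it. Lean on the work with 5 to 20 N; over 50 N spoils the setting.
- head_front (a point): Middle of the lower front edge of the press's head, which overhangs the horn (press frame x -82, z 161 mm). The head is 70 mm wide and reaches up to 296 mm with the ram; a gripper cannot follow the work in under it.
- roller_low (a point): Lowest point of the sprung hold-down roller (20 mm diameter, 18 mm wide, axis across the horn) at press x -15 mm, with the horn empty 2.5 mm above its top. The 4 mm web must be pushed in under it: about 3 N more for a moment, some 20 mm before the gauge, before the roller rides up; the gauge is hard.
- channel: The work: aluminium U channel, open side down, 120 mm long (x), 56 wide (y), 36 high, 4 mm thick all round, about 0.16 kg. Origin: its middle, at the level of the wall feet. +x points to the nut end. A steel nut, 14 mm diameter, stands 5 mm proud of the top 38 mm from that end; two dark screw holes at the other end.
- nut_end (a point): Point of the channel at its nut end: middle of the width, underside of the web (channel frame x 60, y 0, z 32 mm). The inside is 48 mm wide, so it sits loosely over the horn, web on the horn's top (channel origin then at z 68 mm). Fully home this point touches the back gauge.
- handle (a joint): Press handle on the -y side of the press: 0 at rest (lever 45 degrees above level, leaning out to the press's -x), grows as it is pulled out and down, stop at 1.05 rad (about 15 degrees below level). A spring drives it back up to 0; it needs about 2 N at the grip at first and 8 N at the stop.
- handle_grip (a point): Middle of the black grip of the handle, a round bar 22 mm thick and 55 mm long lying along the lever, 125 mm from the pivot axis; a 34 mm ball closes its outer end (166 mm from the pivot).
- handle_pivot (a point): Point on the handle's pivot axis in the plane in which the grip swings: press frame x = -20, y = -120, z = 205 mm. The axis is the press's y axis; the grip circles it at 125 mm.
- punch: Round steel punch of 14 mm diameter under the ram, 38 mm in front of the back gauge on the horn's centre line. Origin: its lower face, 30 mm above the horn's top with the handle up. It goes down 25 mm with the handle and is sprung, so it bears on the nut with about 10 N at the end of the stroke.
- short_channel: Bystander: channel of the same section but only 90 mm long, with no nut (two dark holes). Origin under its middle, x along its length.
- angle_bracket: Bystander: aluminium angle, 90 x 50 mm, upright leg 50 mm high at its +x end. Origin under its middle.
- steel_rule: Bystander: flat steel rule 220 x 26 x 4 mm, x along it, origin under its middle.
- screwdriver: Bystander: screwdriver about 200 mm long lying along its x.
- caliper: Bystander: caliper lying flat, 150 mm long along x, up to 12 mm high.
- marker: Bystander: white marker pen with black cap, 140 mm long along x, 19 mm thick.
- tape_roll: Bystander: grey roll of tape lying flat, 100 mm diameter, 24 mm high.
Things that resemble listed ones, but are neither listed nor needed, are in the scene too. What is shaped like the channel but pink or turquoise is not meant.

How it is judged (in metres and radians):
On the way, in this order (a step that is already met when the one before it is completed fails the run):
1. the channel lies on the horn, square and fully home, and is pressed against the back gauge (x of nut_end in the frame of press between -0.002 and 0.003 m and y of nut_end in the frame of press between -0.006 and 0.006 m and z of nut_end in the frame of press between 0.097 and 0.103 m and angle between the x axis of channel and the x axis of press, either way round below 0.035 rad and angle between channel's own z axis and vertical below 0.04 rad and contact force between channel and gauge above 2 N), for 0.02 s.
2. the handle is at its stop and the punch bears on the nut, the channel still home (value of joint handle above 1 rad and contact force between punch and channel above 3 N and x of nut_end in the frame of press between -0.002 and 0.003 m and y of nut_end in the frame of press between -0.006 and 0.006 m and z of nut_end in the frame of press between 0.097 and 0.103 m and angle between the x axis of channel and the x axis of press, either way round below 0.035 rad and angle between channel's own z axis and vertical below 0.04 rad), for 0.1 s.
At the end, for the whole second after the job is handed in: The channel rests level on the horn, released and at rest: nut end within 2 mm of the back gauge, centred on the horn within 6 mm, square to the gauge within 0.035 rad, level within 0.04 rad; the handle is back up (below 0.06 rad) and the punch is off the nut (x of nut_end in the frame of press between -0.002 and 0.003 m and y of nut_end in the frame of press between -0.006 and 0.006 m and z of nut_end in the frame of press between 0.097 and 0.103 m and angle between the x axis of channel and the x axis of press, either way round below 0.035 rad and angle between channel's own z axis and vertical below 0.04 rad and value of joint handle below 0.06 rad and linear speed of channel below 0.01 m/s and contact force between punch and channel below 0.5 N); the robot touches nothing.
It fails at once if the channel is rammed against the back gauge (over 50 N) (contact force between channel and gauge above 50 N).
It fails at once if a bystander is shifted by more than 40 mm (distance of any of short_channel, angle_bracket, steel_rule, screwdriver, caliper, marker, tape_roll from where it was at the start of the episode above 0.04 m).
It fails at once if the channel is dropped or thrown (faster than 0.4 m/s with no finger on it) (linear speed of channel above 0.4 m/s and contact force between the fingers and channel below 0.01 N).
It also fails if it takes over 72 s, if anything falls off the work surface, if the arm or the gripper's body presses on something with over 40 N, if the wrist force passes 120 N, or if a joint passes its speed limit or range.

## Working session

There is one attempt and no reset: what is moved stays moved. The work goes in short steps, Python scripts to look and compute and a shell command to move; the robot and the scene stay as the last step left them, time stands still between calls to the robot, and variables do not carry over. Pictures are saved under pics/ and viewed, about 8 in all and at most 12, crops included, and the job is handed in when it is done.

```bash
ls; mkdir -p pics
cat > h.py <<'E'
import numpy as np, cv2
from scipy.spatial.transform import Rotation as R
from workcell import bot
def save(name,img,box=None,scale=1):
    if box: img=img[box[0]:box[1],box[2]:box[3]]
    img=cv2.resize(img,None,fx=scale,fy=scale,interpolation=cv2.INTER_CUBIC)
    cv2.imwrite('pics/'+name+'.png',img[:,:,::-1])
def cam(name,obs=None):
    m=bot.camera_model(name)
    if name=='wrist':
        obs=obs or bot.get_obs()
        T=np.eye(4);T[:3,:3]=R.from_euler('xyz',obs['tcp_rot'],degrees=True).as_matrix();T[:3,3]=obs['ee_pos']
        W=T@np.array(m['tool_from_camera'])
    else:
        Rm=cv2.Rodrigues(np.array(m['rvec'],float))[0]
        W=np.eye(4);W[:3,:3]=Rm.T;W[:3,3]=-Rm.T@np.array(m['tvec'],float).ravel()
    return m,W
def ray(m,u,v):
    x=(np.asarray(u,float)-m['cx'])/m['fx'];y=(np.asarray(v,float)-m['cy'])/m['fy']
    a,b=x.copy(),y.copy()
    for _ in range(20):
        s=1+m['k1']*(a*a+b*b);a,b=x/s,y/s
    return np.stack([a,b,np.ones_like(a)],-1)
def cloud(m,W,d):
    v,u=np.mgrid[:d.shape[0],:d.shape[1]]
    P=ray(m,u,v)*d[...,None]
    return P@W[:3,:3].T+W[:3,3]
def proj(m,W,P):
    p=(np.atleast_2d(P)-W[:3,3])@W[:3,:3]
    a=p[:,0]/p[:,2];b=p[:,1]/p[:,2];s=1+m['k1']*(a*a+b*b)
    return np.stack([a*s*m['fx']+m['cx'],b*s*m['fy']+m['cy']],-1)
E
python3 - <<'E'
from h import *
o=bot.get_obs();print(o['ee_pos'],o['tcp_rot'],o['wrist_force'],o['time'],o['opening'])
for n in('top','side'):
    im,d=bot.camera(n);m,W=cam(n);print(n,W[:3,3].round(3),W[:3,2].round(2))
    np.savez('/tmp/%s.npz'%n,im=im,d=d);save(n+'0',im)
    for l in ('channel','press','handle_grip','head_front','horn_tip','nut_end'):
        for r in bot.regions_of(n,l):
            p=cloud(m,W,d)[r['pixels']&(d>0)]
            print(l,round(r['conf'],2),r['point'],r['pixels'].sum(),np.median(p,0).round(3) if len(p) else '')
E
```

```text
pics
[0.15497772 0.52748399 0.23058447] [-8.99984333e+01  7.60243278e-02  7.36243856e+01] [-0.51870195  0.80901196  0.39236331] 0.0 0.08534881243205171
top [ 0.233 -0.178  1.322] [ 0.19 -0.01 -0.98]
channel 0.88 [204.6, 348.9] 1067 [ 0.51  -0.369  0.035]
channel 0.74 [335.6, 336.6] 1140 [ 0.176 -0.33   0.035]
channel 0.73 [278.1, 264.6] 1042 [ 0.307 -0.15   0.035]
channel 0.21 [153.3, 243.9] 343 [ 0.655 -0.085  0.015]
press 0.68 [205.1, 159.0] 8812 [0.467 0.095 0.128]
handle_grip 0.74 [142.4, 169.7] 750 [0.59  0.062 0.262]
head_front 0.59 [204.0, 160.4] 9118 [0.467 0.095 0.109]
head_front 0.25 [117.8, 247.2] 790 [ 0.762 -0.097  0.003]
horn_tip 0.77 [205.3, 156.5] 8823 [0.466 0.095 0.125]
nut_end 0.96 [204.7, 349.9] 1012 [ 0.51  -0.368  0.035]
nut_end 0.68 [331.2, 335.9] 1104 [ 0.176 -0.329  0.035]
nut_end 0.66 [280.2, 265.8] 1082 [ 0.309 -0.15   0.035]
nut_end 0.29 [143.9, 302.4] 722 [ 0.685 -0.252  0.003]
side [ 0.369 -1.104  1.149] [ 0.07  0.69 -0.72]
channel 0.92 [295.8, 304.6] 1006 [ 0.511 -0.377  0.034]
channel 0.92 [241.2, 227.9] 787 [ 0.304 -0.161  0.034]
channel 0.79 [296.6, 178.0] 1119 [ 0.171 -0.344  0.034]
press 0.93 [164.0, 281.3] 5000 [0.481 0.069 0.078]
handle_grip 0.5 [128.9, 314.0] 294 [0.579 0.071 0.25 ]
head_front 0.89 [164.0, 280.0] 4919 [0.48  0.069 0.08 ]
head_front 0.28 [298.5, 306.1] 982 [ 0.511 -0.378  0.034]
horn_tip 0.66 [165.6, 281.5] 4947 [0.481 0.069 0.082]
nut_end 0.92 [242.4, 225.9] 820 [ 0.304 -0.16   0.034]
nut_end 0.88 [298.0, 176.3] 1127 [ 0.17  -0.343  0.034]
nut_end 0.84 [299.4, 304.6] 1060 [ 0.511 -0.376  0.034]
```

Run:
```python
import cv2,numpy as np
a=cv2.imread('pics/top0.png');b=cv2.imread('pics/side0.png')
s=np.vstack([a,b]);print(s.shape)
```

```text
(840, 560, 3)
```

View pics/top0.png

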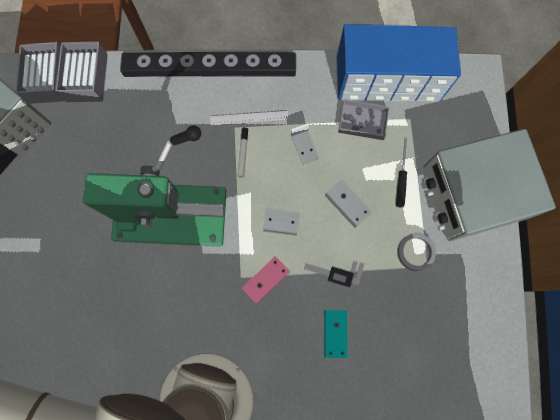

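View pics/side0.png

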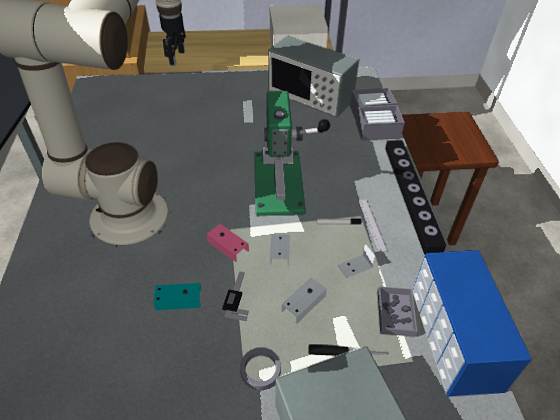

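Top view: the press is at (155,210), with its horn pointing right to about (225,210) (world −y) and the handle ball at (190,133). 

There are five channel-like candidates in the top view:
- Long grey (348,204), with a dark nut and two holes.
- Short grey (281,221), with two holes.
- Pink (266,280), excluded by colour.
- Turquoise (336,333), excluded by colour.
- Angle bracket (304,145).

The long grey one fits best. I'll confirm it in a crop and measure it.

Run:
```python
from h import *
t=np.load('/tmp/top.npz');s=np.load('/tmp/side.npz')
a=cv2.resize(t['im'][165:240,240:380],None,fx=5,fy=5,interpolation=cv2.INTER_CUBIC)
save('cropA',a)
for n,z in(('top',t),('side',s)):
    m,W=cam(n);P=cloud(m,W,z['d'])
    for nm,c in(('long',(.51,-.37)),('short',(.47,-.2))):
        k=(np.abs(P[...,2]-.036)<.008)&(np.hypot(P[...,0]-c[0],P[...,1]-c[1])<.09)&(z['im'].astype(int).ptp(-1)<25 if hasattr(np.ndarray,'ptp') else np.ptp(z['im'].astype(int),-1)<25)
        q=P[k];(cx,cy),wh,an=cv2.minAreaRect(q[:,:2].astype(np.float32)*1000)
        print(n,nm,len(q),cx,cy,wh,an,'z',np.median(q[:,2]))
    # press by heights
    k=(P[...,0]>.3)&(P[...,0]<.7)&(P[...,1]>-.15)&(P[...,1]<.3)
    for lo,hi in((.02,.03),(.09,.11),(.11,.135),(.19,.24),(.24,.31)):
        q=P[k&(P[...,2]>lo)&(P[...,2]<hi)]
        if len(q)>5: print(n,lo,hi,len(q),q.min(0).round(3),q.max(0).round(3),np.median(q,0).round(3),[np.round(x,1) for x in cv2.minAreaRect(q[:,:2].astype(np.float32)*1000)])
```

```text
Traceback (most recent call last):
AttributeError: `ptp` was removed from the ndarray class in NumPy 2.0. Use np.ptp(arr, ...) instead.
```

View pics/cropA.png

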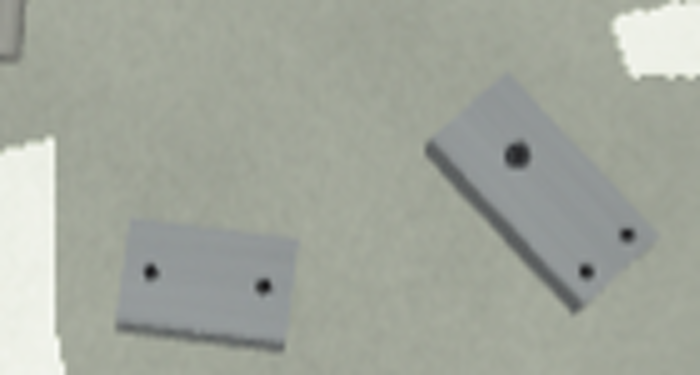

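The crop shows the right one has a single dark nut at crop (517,154) (top image (343,196)) and two holes at its lower right end. That is the channel, with its nut end up-left. The left one is shorter with two holes, so it is the bystander.

Run:
```python
from h import *
t=np.load('/tmp/top.npz');s=np.load('/tmp/side.npz')
for n,z in(('top',t),('side',s)):
    m,W=cam(n);P=cloud(m,W,z['d'])
    for nm,c in(('long',(.51,-.37)),('short',(.47,-.2))):
        k=(np.abs(P[...,2]-.036)<.006)&(np.hypot(P[...,0]-c[0],P[...,1]-c[1])<.08)
        q=P[k];(cx,cy),wh,an=cv2.minAreaRect(q[:,:2].astype(np.float32)*1000)
        print(n,nm,len(q),cx,cy,wh,an,'z',np.median(q[:,2]))
    k=(P[...,0]>.36)&(P[...,0]<.7)&(P[...,1]>-.15)&(P[...,1]<.3)
    g=z['im'].astype(int);green=(g[...,1]>g[...,0]+25)
    for lo,hi in((.02,.03),(.09,.11),(.19,.24),(.24,.31)):
        for c,mk in(('green',green),('other',~green)):
            q=P[k&mk&(P[...,2]>lo)&(P[...,2]<hi)]
            if len(q)>5: print(n,lo,hi,c,len(q),q.min(0).round(3),q.max(0).round(3),np.median(q,0).round(3),[np.round(x,1) for x in cv2.minAreaRect(q[:,:2].astype(np.float32)*1000)])
m,W=cam('top');P=cloud(m,W,t['d'])
print('nut',P[195:198,342:346].reshape(-1,3).mean(0))
```

```text
top long 924 512.3441772460938 -370.0288391113281 (120.26795959472656, 57.47547912597656) 41.754825592041016 z 0.035158482176593786
top short 694 461.5416564941406 -190.67697143554688 (89.96109771728516, 56.511680603027344) 83.13726806640625 z 0.034867102670289696
top 0.02 0.03 green 2814 [ 0.398 -0.041  0.02 ] [0.561 0.262 0.03 ] [0.446 0.058 0.024] [array([482.5, 110.3]), array([298.4, 158.9]), np.float64(87.5)]
top 0.02 0.03 other 123 [ 0.4   -0.148  0.02 ] [0.686 0.262 0.03 ] [0.508 0.007 0.026] [array([460. ,  20.7]), array([234.5, 441.5]), np.float64(36.8)]
top 0.09 0.11 green 32 [0.435 0.155 0.091] [0.456 0.233 0.109] [0.452 0.202 0.1  ] [array([451. , 192.5]), array([80.6, 14.8]), np.float64(77.2)]
top 0.09 0.11 other 557 [ 0.434 -0.044  0.09 ] [0.496 0.24  0.109] [0.477 0.018 0.098] [array([465.8,  97.6]), array([ 49.3, 285.8]), np.float64(8.9)]
top 0.19 0.24 green 224 [0.439 0.058 0.19 ] [0.512 0.233 0.24 ] [0.45  0.168 0.216] [array([454.1, 135.9]), array([ 59.6, 183.9]), np.float64(18.7)]
top 0.19 0.24 other 501 [0.437 0.052 0.19 ] [0.57  0.238 0.24 ] [0.491 0.108 0.222] 
[... 1015 characters left out ...]
ray([464. ,  62.3]), array([217.4,  95.9]), np.float64(77.2)]
side 0.19 0.24 green 88 [0.445 0.052 0.19 ] [0.513 0.07  0.24 ] [0.454 0.06  0.216] [array([478.6,  59.3]), array([14.1, 67.4]), np.float64(84.3)]
side 0.19 0.24 other 428 [0.436 0.049 0.19 ] [0.574 0.137 0.24 ] [0.491 0.079 0.217] [array([503.5,  99.5]), array([128.1,  93.8]), np.float64(10.2)]
side 0.24 0.31 green 812 [0.446 0.053 0.241] [0.519 0.241 0.296] [0.482 0.134 0.285] [array([482.9, 146.5]), array([186.5,  68. ]), np.float64(87.7)]
side 0.24 0.31 other 350 [0.447 0.02  0.24 ] [0.602 0.238 0.3  ] [0.486 0.068 0.264] [array([497.4, 117.8]), array([127. , 257.3]), np.float64(24.2)]
nut [ 0.52838876 -0.35615954  0.03954475]
```

```bash
python3 -m jog '[[0,4,-7,4,0,0,-8],[0,4,-7,4,0,0,-8],[0,4,-7,4,0,0,-8],[0,4,-7,4,0,0,-8],[0,4,-7,4,0,0,-8]]' && python3 -m jog '[[0,1.5,-8,0,0,0,-8],[0,1.5,-8,0,0,0,-8],[0,1.5,-8,0,0,0,-8],[0,1.5,-8,0,0,0,-8],[0,1.5,-8,0,0,0,-8]]' && python3 -m jog '[[0,1.5,-9,0,0,0,-8],[0,1.5,-9,0,0,0,-8],[0,1.5,-9,0,0,0,-8],[0,1.5,-9,0,0,0,-8],[0,1.5,-9,0,0,0,-8]]'
python3 -c "
from h import *
print(bot.get_obs()['q'].round(1) if hasattr(bot.get_obs()['q'],'round') else bot.get_obs()['q'])
m=bot.camera_model('wrist');print(np.round(m['tool_from_camera'],3),m['fx'])"
```

```text
time: 1.2
ee_pos: [0.256, 0.3503, 0.3338]
tcp_rot: [-90.0, -0.2, 33.2]
wrist_force: [-0.2, 0.9, 0.9]
opening: 0.0855
time: 1.7
ee_pos: [0.293, 0.1483, 0.3321]
tcp_rot: [-90.0, -0.1, -7.1]
wrist_force: [0.1, 0.4, -0.4]
opening: 0.0854
time: 2.2
ee_pos: [0.3298, -0.0751, 0.3314]
tcp_rot: [-90.0, -0.1, -46.8]
wrist_force: [-0.3, 0.6, -0.6]
opening: 0.0854
[-12.8 -19.5  -0.3 109.1  -0.  124. ]
[[ 1.     0.    -0.     0.   ]
 [ 0.    -0.274  0.962 -0.143]
 [-0.    -0.962 -0.274  0.07 ]
 [ 0.     0.     0.     1.   ]] 361.2490964280392
```

```bash
python3 -m jog '[[0,4,-8,0,0,0,8],[0,4,-8,0,0,0,8],[0,4,-8,0,0,0,8],[0,4,-8,0,0,0,8],[0,4,-8,0,0,0,8]]' && python3 -m jog '[[0,3.2,-4,-2,0,0,8],[0,3.2,-4,-2,0,0,8],[0,3.2,-4,-2,0,0,8],[0,3.2,-4,-2,0,0,8],[0,3.2,-4,-2,0,0,8]]' && python3 -m jog '[[0,0,0,-1,0,0,8],[0,0,0,-1,0,0,8],[0,0,0,-1,0,0,8],[0,0,0,-1,0,0,8],[0,0,0,-1,0,0,8]]'  && python3 -m jog '[[0,0,0,0,0,0,8],[0,0,0,0,0,0,8],[0,0,0,0,0,0,8],[0,0,0,0,0,0,8],[0,0,0,0,0,0,8]]' && python3 -m jog '[[0,0,0,0,0,0,3.7],[0,0,0,0,0,0,3.7],[0,0,0,0,0,0,3.7],[0,0,0,0,0,0,3.7],[0,0,0,0,0,0,3.7]]'
python3 - <<'E'
from h import *
o=bot.get_obs();print(o['ee_pos'],o['tcp_rot'],o['q'])
im,d=bot.camera('wrist');m,W=cam('wrist',o);P=cloud(m,W,d);save('w1',im)
k=(np.abs(P[...,2]-.036)<.006)&(np.hypot(P[...,0]-.51,P[...,1]+.37)<.08)
q=P[k];print(len(q),cv2.minAreaRect(q[:,:2].astype(np.float32)*1000),np.median(q[:,2]))
E
```

```text
time: 2.7
ee_pos: [0.4307, -0.275, 0.3306]
tcp_rot: [-90.0, 0.0, -6.1]
wrist_force: [0.4, 0.3, 1.6]
opening: 0.085
time: 3.2
ee_pos: [0.5104, -0.3731, 0.279]
tcp_rot: [-89.8, 0.1, 33.9]
wrist_force: [-1.2, 0.3, 0.3]
opening: 0.0855
time: 3.7
ee_pos: [0.51, -0.3723, 0.2562]
tcp_rot: [-90.0, -0.0, 74.0]
wrist_force: [0.9, 1.0, 0.5]
opening: 0.0856
time: 4.2
ee_pos: [0.5101, -0.3723, 0.2562]
tcp_rot: [-90.0, -0.0, 114.0]
wrist_force: [-0.2, 0.1, -0.3]
opening: 0.0856
time: 4.7
ee_pos: [0.51, -0.3723, 0.2562]
tcp_rot: [-90.0, -0.0, 131.9]
wrist_force: [0.4, -0.1, 0.3]
opening: 0.0853
[ 0.51004518 -0.37231575  0.25624029] [-8.99979283e+01 -4.25409657e-03  1.31935300e+02] [-3.61276633e+01  1.75541647e+01  2.74818720e+01  9.99322979e+01
 -1.14697411e-03 -7.80629636e+01]
6317 ((512.8328857421875, -369.26446533203125), (119.60370635986328, 56.8909797668457), 41.94244384765625) 0.03596270307333749
```

View pics/w1.png

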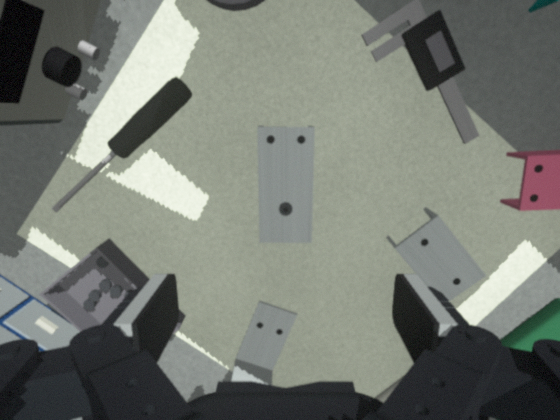

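The wrist view shows the channel centred at (285,185), nut at (286,209), between and square to the fingers. The height measures 36 mm and the size 120×57 mm, as it should. Descending to grasp.

```bash
python3 -m jog '[[0,0.1,0.11,-2,0,0,0],[0,0.1,0.11,-4,0,0,0],[0,0.1,0.11,-6,0,0,0],[0,0.1,0.11,-8,0,0,0],[0,0.1,0.11,-9,0,0,0]]' && python3 -m jog '[[0,0,0,-0.5,0,0,0],[0,0,0,-0.92,0,0,0],[0.15,0,0,-0.92,0,0,0],[0.25,0,0,-0.92,0,0,0],[0.3,0,0,-0.92,0,0,0]]' 40 && python3 -m jog '[[0.5,0,0,0,0,0,0],[0.7,0,0,0,0,0,0],[0.8,0,0,0,0,0,0],[0.8,0,0,0,0,0,0],[0.8,0,0,0,0,0,0]]' 40
```

```text
time: 5.25
ee_pos: [0.5106, -0.3681, 0.0263]
tcp_rot: [-89.9, -0.3, 132.0]
wrist_force: [0.6, -0.2, -0.2]
opening: 0.0857
time: 5.75
ee_pos: [0.5134, -0.3702, 0.0101]
tcp_rot: [-90.0, 0.1, 132.1]
wrist_force: [-0.1, 0.1, -0.1]
opening: 0.0599
time: 6.25
ee_pos: [0.5134, -0.3702, 0.0101]
tcp_rot: [-90.0, 0.2, 132.1]
wrist_force: [-0.1, 0.3, 5.3]
opening: 0.0557
```

```bash
python3 -m jog '[[0.8,0,0,0.5,0,0,0],[0.8,0,0,2,0,0,0],[0.8,0,0,4,0,0,0],[0.8,0,0,6,0,0,0],[0.8,0,0,8,0,0,0]]' && python3 -m jog '[[0.8,-4,5,2,0,0,5],[0.8,-4,5,2,0,0,5],[0.8,-4,5,2,0,0,5],[0.8,-4,5,2,0,0,5],[0.8,-4,5,2,0,0,5]]' && python3 -m jog '[[0.8,-3.3,4.2,0,0,0,4.1],[0.8,-3.3,4.2,0,0,0,4.1],[0.8,-3.3,4.2,0,0,0,4.1],[0.8,-3.3,4.2,0,0,0,4.1],[0.8,-3.3,4.2,0,0,0,4.1]]' && python3 -m jog '[[0.8,0,0,0,0,0,0],[0.8,0,0,0,0,0,0],[0.8,0,0,0,0,0,0]]'
python3 - <<'E'
from h import *
o=bot.get_obs();print(o['ee_pos'],o['tcp_rot'],o['opening'])
im,d=bot.camera('wrist');m,W=cam('wrist',o);P=cloud(m,W,d);save('w2',im)
np.savez('/tmp/w2.npz',im=im,d=d,P=P)
for zz in(.025,.1):
  k=(np.abs(P[...,2]-zz)<.005)&(np.abs(P[...,0]-.48)<.1)&(np.abs(P[...,1]-.1)<.2)
  q=P[k];print(zz,len(q),cv2.minAreaRect(q[:,:2].astype(np.float32)*1000),np.median(q[:,2]))
  for y in np.arange(-.04,.12,.02):
    r=q[np.abs(q[:,1]-y)<.005]
    if len(r)>5: print(round(y,3),len(r),np.percentile(r[:,0],[1,50,99]).round(4))
E
```

```text
time: 6.75
ee_pos: [0.5121, -0.3692, 0.2114]
tcp_rot: [-90.0, 0.0, 132.1]
wrist_force: [2.3, -0.4, -0.5]
opening: 0.0555
time: 7.25
ee_pos: [0.4116, -0.2432, 0.2614]
tcp_rot: [-90.0, 0.2, 157.2]
wrist_force: [0.4, 0.3, -1.1]
opening: 0.0549
time: 7.75
ee_pos: [0.3304, -0.1397, 0.2588]
tcp_rot: [-90.0, 0.1, 177.6]
wrist_force: [0.4, -0.3, -1.1]
opening: 0.0555
time: 8.05
ee_pos: [0.3304, -0.1401, 0.2579]
tcp_rot: [-90.0, -0.1, 177.6]
wrist_force: [0.3, 0.5, -0.8]
opening: 0.0555
[ 0.33037471 -0.14007286  0.25794016] [-9.00177132e+01 -5.91757903e-02  1.77567081e+02] 0.055472157270645604
0.025 2834 ((494.6370849609375, 59.79548645019531), (197.99639892578125, 130.77796936035156), 88.59322357177734) 0.02506576776649891
-0.04 368 [0.4421 0.5152 0.5539]
-0.02 582 [0.4632 0.5061 0.5558]
0.0 209 [0.4771 0.5403 0.5573]
0.02 34 [0.5331 0.5357 0.5385]
0.06 19 [0.4298 0.4311 0.4341]
0.08 49 [0.4303 0.4343 0.4391]
0.1 31 [0.4312 0.4337 0.4362]
0.1 1096 ((481.03814697265625, 21.336254119873047), (130.38040161132812, 28.422212600708008), 86.63449096679688) 0.10013943805598824
-0.04 321 [0.4636 0.4775 0.4913]
-0.02 96 [0.4716 0.4841 0.4919]
0.06 146 [0.4785 0.4866 0.4959]
0.08 134 [0.4798 0.4884 0.4966]
```

View pics/w2.png

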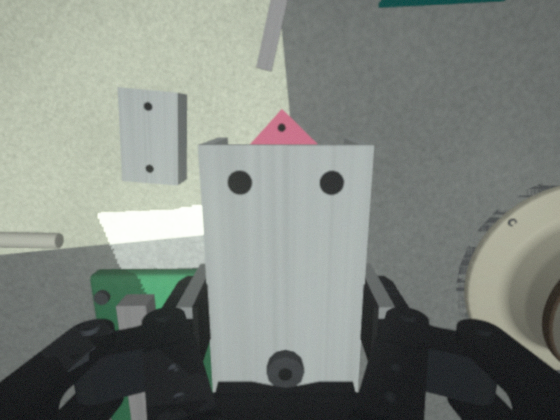

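Wrist view: the channel is held level with holes towards the camera (240/332,182) and nut at (285,368). The horn tip shows at (135,300), partly hidden by the finger. I'll compare horn edges from all three views and the channel's pose in the hand.

Run:
```python
from h import *
for n in('top','side'):
    z=np.load('/tmp/%s.npz'%n);m,W=cam(n);P=cloud(m,W,z['d'])
    k=(np.abs(P[...,2]-.099)<.006)&(np.abs(P[...,0]-.48)<.025)&(P[...,1]>-.08)&(P[...,1]<.05)
    q=P[k];print(n,len(q),np.median(q[:,2]),'ymin',q[:,1].min(),cv2.minAreaRect(q[:,:2].astype(np.float32)*1000))
    f=np.polyfit(q[:,1],q[:,0],1);print('centre line x at y=-.04',np.polyval(f,-.04),'yaw',90-np.degrees(np.arctan(f[0])))
P=np.load('/tmp/w2.npz')['P']
q=P[(np.abs(P[...,2]-.1)<.005)&(np.abs(P[...,0]-.48)<.03)&(np.abs(P[...,1])<.1)];print('wrist horn ymin',np.percentile(q[:,1],[0,1,3]))
k=(np.hypot(P[...,0]-.33,P[...,1]+.14)<.1)&(P[...,2]>.26)&(P[...,2]<.31)
q=P[k];z0=np.median(q[:,2]);q=q[abs(q[:,2]-z0)<.004];print('web z',z0,cv2.minAreaRect(q[:,:2].astype(np.float32)*1000),q[:,1].min())
A=np.c_[q,np.ones(len(q))][:, [0,1,3]];print('tilt',np.degrees(np.linalg.lstsq(A,q[:,2],rcond=None)[0][:2]))
```

```text
top 411 0.09850008276107336 ymin -0.04384614617154539 ((478.4605712890625, 3.1332435607910156), (93.34469604492188, 28.895938873291016), 87.84770965576172)
centre line x at y=-.04 0.4765356993876079 yaw 87.78650232148996
side 198 0.09812216462719636 ymin -0.04967863537569839 ((476.949951171875, 0.057636260986328125), (99.9173583984375, 27.963748931884766), 87.80402374267578)
centre line x at y=-.04 0.4756427902307122 yaw 88.20102185332415
wrist horn ymin [-0.0437416  -0.04315464 -0.04288929]
web z 0.2840400876748731 ((329.9659729003906, -152.45626831054688), (95.09220886230469, 82.73674774169922), 88.08562469482422) -0.2008585895669651
tilt [-0.12137884  0.18794347]
```

```bash
python3 -m jog '[[0.8,1.5,1.4,0,0,0,0],[0.8,3,2.9,0,0,0,0],[0.8,4.5,4.3,0,0,0,0],[0.8,5.93,5.72,0,0,0,0.04],[0.8,5.93,5.72,0,0,0,0.04]]' && python3 -m jog '[[0.8,0,0,-1,0,0,0],[0.8,0,0,-2.5,0,0,0],[0.8,0,0,-4,0,0,0],[0.8,0,0,-5,0,0,0],[0.8,0,0,-5.6,0,0,0]]' && python3 -m jog '[[0.8,0,0,-0.3,0,0,0],[0.8,0,0,-0.6,0,0,0],[0.8,0,0,-0.9,0,0,0],[0.8,0,0,-1.1,0,0,0],[0.8,0,0,-1.2,0,0,0]]' && python3 -m jog '[[0.8,0,0,0,0,0,0],[0.8,0,0,0,0,0,0],[0.8,0,0,0,0,0,0]]'
```

```text
time: 8.6
ee_pos: [0.4802, 0.004, 0.2566]
tcp_rot: [-89.7, -0.2, 177.9]
wrist_force: [-9.3, -23.3, -0.1]
opening: 0.0552
time: 9.1
ee_pos: [0.4774, 0.0032, 0.1157]
tcp_rot: [-90.0, -0.2, 177.8]
wrist_force: [0.5, 1.1, -1.2]
opening: 0.0553
time: 9.6
ee_pos: [0.4784, 0.0034, 0.0882]
tcp_rot: [-90.0, 0.0, 177.8]
wrist_force: [-0.1, -0.2, -1.5]
opening: 0.0554
time: 9.9
ee_pos: [0.4785, 0.0034, 0.0887]
tcp_rot: [-90.0, 0.0, 177.8]
wrist_force: [0.3, 0.1, -0.2]
opening: 0.0554
```

```bash
python3 -m jog '[[0.8,0,0,-0.1,0,0,0],[0.8,0,0,-0.2,0,0,0],[0.8,0,0,-0.25,0,0,0],[0.8,0,0,-0.3,0,0,0],[0.8,0,0,-0.3,0,0,0]]'; python3 -m jog '[[0.8,0,0,-0.03,0,0,0],[0.8,0,0,-0.06,0,0,0],[0.8,0,0,-0.06,0,0,0]]';python3 -m jog '[[0.8,0,0,-0.03,0,0,0],[0.8,0,0,-0.05,0,0,0],[0.8,0,0,-0.05,0,0,0]]'
```

```text
time: 10.4
ee_pos: [0.4782, 0.0034, 0.0805]
tcp_rot: [-90.0, -0.0, 177.8]
wrist_force: [0.1, 0.5, -1.3]
opening: 0.0555
time: 10.7
ee_pos: [0.4783, 0.0034, 0.0792]
tcp_rot: [-90.0, -0.0, 177.8]
wrist_force: [0.0, 0.1, -1.1]
opening: 0.0554
time: 11.0
ee_pos: [0.4783, 0.0034, 0.0781]
tcp_rot: [-90.0, 0.0, 177.8]
wrist_force: [-0.1, 0.1, -0.9]
opening: 0.0552
```

```bash
python3 -m jog '[[0.8,0,0,-0.04,0,0,0],[0.8,0,0,-0.04,0,0,0],[0.8,0,0,-0.04,0,0,0]]';python3 -m jog '[[0.8,0,0,-0.04,0,0,0],[0.8,0,0,-0.04,0,0,0],[0.8,0,0,-0.04,0,0,0]]';python3 -m jog '[[0.8,0,0,-0.04,0,0,0],[0.8,0,0,-0.04,0,0,0],[0.8,0,0,-0.04,0,0,0]]'
```

```text
time: 11.3
ee_pos: [0.4784, 0.0035, 0.0779]
tcp_rot: [-90.0, 0.0, 177.8]
wrist_force: [-4.2, -0.6, 6.5]
opening: 0.0556
time: 11.6
ee_pos: [0.4784, 0.0035, 0.0779]
tcp_rot: [-90.0, 0.1, 177.8]
wrist_force: [-6.6, -1.1, 15.2]
opening: 0.0551
time: 11.9
ee_pos: [0.4785, 0.0035, 0.0779]
tcp_rot: [-90.0, 0.1, 177.8]
wrist_force: [-9.6, -0.5, 22.5]
opening: 0.055
```

```bash
python3 -m jog '[[0.8,0,0,0.07,0,0,0],[0.8,0,0,0.07,0,0,0],[0.3,0,0,0.07,0,0,0],[0.2,0,0,0.07,0,0,0],[0.15,0,0,0.07,0,0,0]]' && python3 -m jog '[[0.1,0,0,0,0,0,0],[0,0,0,0,0,0,0],[0,0,0,0,0,0,0],[0,0,0,0,0,0,0]]' && python3 -m jog '[[0,0,0,0.5,0,0,0],[0,0,0,1.5,0,0,0],[0,0,0,3,0,0,0],[0,0,-1,4,0,0,0],[0,0,-2,4,0,0,0]]' && python3 -m jog '[[0,0,-2,0,0,0,0],[0,0,-2.8,0,0,0,0],[0,0,-2.8,0,0,0,0],[0,0,-2.8,0,0,0,0]]'
python3 - <<'E'
from h import *
o=bot.get_obs();print(o['ee_pos'],o['tcp_rot'])
im,d=bot.camera('wrist');m,W=cam('wrist',o);P=cloud(m,W,d);save('w3',im)
k=(np.abs(P[...,2]-.104)<.0035)&(np.abs(P[...,0]-.48)<.06)&(np.abs(P[...,1])<.15)
q=P[k];print(len(q),np.median(q[:,2]),cv2.minAreaRect(q[:,:2].astype(np.float32)*1000),q.min(0))
for y in np.arange(-.06,.07,.015):
    r=q[np.abs(q[:,1]-y)<.005]
    if len(r)>5: print(round(y,3),len(r),np.percentile(r[:,0],[1,50,99]).round(4),r[:,2].mean().round(4))
E
```

```text
time: 12.4
ee_pos: [0.4782, 0.0034, 0.0765]
tcp_rot: [-90.0, -0.0, 177.8]
wrist_force: [0.5, -0.1, -0.2]
opening: 0.0723
time: 12.8
ee_pos: [0.4783, 0.0035, 0.0767]
tcp_rot: [-90.0, -0.0, 177.8]
wrist_force: [0.4, -0.2, -0.4]
opening: 0.0849
time: 13.3
ee_pos: [0.4798, -0.0469, 0.1817]
tcp_rot: [-90.0, 0.4, 177.9]
wrist_force: [1.1, -0.7, 0.7]
opening: 0.0851
time: 13.7
ee_pos: [0.4783, -0.1167, 0.1774]
tcp_rot: [-90.0, 0.0, 177.8]
wrist_force: [0.3, 0.1, -0.2]
opening: 0.0856
[ 0.47829352 -0.11670405  0.17741539] [-9.00089980e+01  2.21222263e-02  1.77753652e+02]
6473 0.10413998170932931 ((477.51373291015625, -28.797832489013672), (64.58252716064453, 56.656795501708984), 87.94178771972656) [ 0.44813761 -0.06149554  0.10052085]
-0.06 792 [0.449  0.4787 0.5041] 0.1037
-0.045 1059 [0.4493 0.4766 0.5044] 0.1042
-0.03 1028 [0.4495 0.4777 0.5051] 0.1042
-0.015 968 [0.4503 0.4779 0.5055] 0.1041
0.0 554 [0.4511 0.4794 0.5049] 0.1041
```

View pics/w3.png

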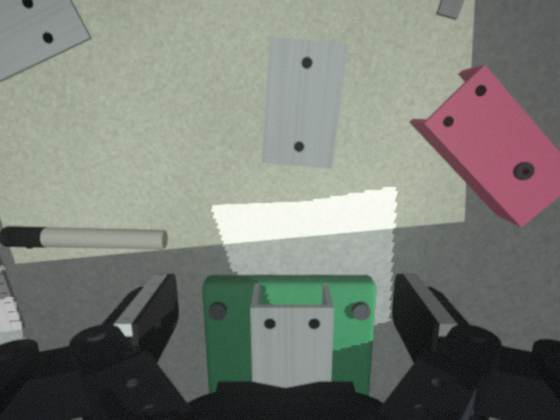

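The wrist view shows the channel seated on the horn, rear edge at row ~305 and holes at (270,323),(314,323). It is level (z 0.104) and within ~1 mm of the centre line. Next I'll push on the two wall ends with the fingers about 40 mm apart, straddling the horn.

```bash
python3 -m jog '[[0.53,-0.17,0,0,0,0,0],[0.53,-0.17,0,0,0,0,0],[0.53,-0.17,0,-1,0,0,0],[0.53,-0.17,0,-2.5,0,0,0],[0.53,-0.17,0,-3.6,0,0,0]]' && python3 -m jog '[[0.53,0,0,-0.5,0,0,0],[0.53,0,0,-0.5,0,0,0],[0.53,0,0,-0.5,0,0,0]]'
```

```text
time: 14.25
ee_pos: [0.4737, -0.1158, 0.0852]
tcp_rot: [-90.0, -0.0, 177.9]
wrist_force: [-0.1, -0.5, 0.2]
opening: 0.04
time: 14.55
ee_pos: [0.4746, -0.1165, 0.0756]
tcp_rot: [-90.0, 0.1, 177.8]
wrist_force: [-0.1, -0.8, 0.2]
opening: 0.0401
```

```bash
python3 -m jog '[[0.53,0.03,0.6,0,0,0,0],[0.53,0.05,1.2,0,0,0,0],[0.53,0.06,1.5,0,0,0,0],[0.53,0.06,1.6,0,0,0,0],[0.53,0.07,1.7,0,0,0,0]]' && python3 -m jog '[[0.53,0.01,0.2,0,0,0,0],[0.53,0.02,0.4,0,0,0,0],[0.53,0.02,0.6,0,0,0,0],[0.53,0.03,0.8,0,0,0,0],[0.53,0.04,1,0,0,0,0]]'  && python3 -m jog '[[0.53,0.01,0.2,0,0,0,0],[0.53,0.02,0.4,0,0,0,0],[0.53,0.02,0.6,0,0,0,0],[0.53,0.03,0.8,0,0,0,0],[0.53,0.03,0.8,0,0,0,0]]'
```

```text
time: 15.05
ee_pos: [0.4762, -0.0741, 0.075]
tcp_rot: [-90.0, 0.1, 177.8]
wrist_force: [0.5, 0.3, -0.5]
opening: 0.0403
time: 15.55
ee_pos: [0.4768, -0.0487, 0.0743]
tcp_rot: [-90.0, 0.0, 177.8]
wrist_force: [0.4, -0.8, 1.6]
opening: 0.0401
time: 16.05
ee_pos: [0.4775, -0.0284, 0.0742]
tcp_rot: [-90.0, -0.0, 177.9]
wrist_force: [-0.4, -0.4, -0.1]
opening: 0.0403
```

```bash
python3 -m jog '[[0.53,0.01,0.16,0,0,0,0],[0.53,0.01,0.32,0,0,0,0],[0.53,0.02,0.48,0,0,0,0],[0.53,0.02,0.6,0,0,0,0],[0.53,0.02,0.6,0,0,0,0]]' && python3 -m jog '[[0.53,0,0.08,0,0,0,0],[0.53,0.01,0.16,0,0,0,0],[0.53,0.01,0.24,0,0,0,0],[0.53,0.01,0.32,0,0,0,0]]'
python3 - <<'E'
from h import *
o=bot.get_obs();print(o['ee_pos'],o['wrist_force'])
for n in('top','side'):
    im,d=bot.camera(n);np.savez('/tmp/%sb.npz'%n,im=im,d=d)
z=np.load('/tmp/topb.npz');y=np.load('/tmp/sideb.npz')
save('mid',np.hstack([cv2.resize(z['im'][120:260,80:240],None,fx=2.5,fy=2.5),cv2.resize(y['im'][85:225,200:360],None,fx=2.5,fy=2.5)]))
E
```

```text
time: 16.55
ee_pos: [0.4781, -0.0136, 0.0743]
tcp_rot: [-90.0, -0.0, 177.8]
wrist_force: [-0.8, 0.2, -0.0]
opening: 0.0403
time: 16.95
ee_pos: [0.4783, -0.0065, 0.0743]
tcp_rot: [-89.9, 0.0, 177.8]
wrist_force: [-0.5, -5.1, 0.3]
opening: 0.0404
[ 0.4783198  -0.00651976  0.07431481] [-0.46004986 -5.13056423  0.25278176]
```

View pics/mid.png

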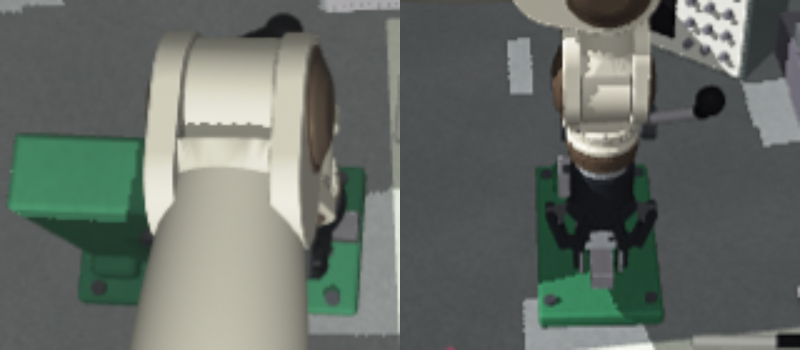

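The arm hides most of it, but the channel is straight on the horn (side view, (600,260)). The 5 N at y≈−0.0065 matches the roller position, so I'm creeping on.

```bash
python3 -m jog '[[0.53,0,0.05,0,0,0,0],[0.53,0,0.1,0,0,0,0],[0.53,0,0.1,0,0,0,0]]' && python3 -m jog '[[0.53,0,0.05,0,0,0,0],[0.53,0,0.1,0,0,0,0],[0.53,0,0.1,0,0,0,0]]'&& python3 -m jog '[[0.53,0,0.05,0,0,0,0],[0.53,0.01,0.1,0,0,0,0],[0.53,0.01,0.1,0,0,0,0]]'
```

```text
time: 17.35
ee_pos: [0.4784, -0.0034, 0.0743]
tcp_rot: [-90.0, 0.0, 177.8]
wrist_force: [0.9, -3.3, -0.9]
opening: 0.0401
time: 17.65
ee_pos: [0.4783, -0.0009, 0.0743]
tcp_rot: [-90.0, -0.0, 177.8]
wrist_force: [0.8, -2.7, 1.9]
opening: 0.0401
time: 17.95
ee_pos: [0.4786, 0.0016, 0.0743]
tcp_rot: [-90.0, 0.0, 177.8]
wrist_force: [1.5, -2.1, -0.3]
opening: 0.0398
```

```bash
python3 -m jog '[[0.53,0,0.05,0,0,0,0],[0.53,0,0.1,0,0,0,0],[0.53,0,0.1,0,0,0,0]]' && python3 -m jog '[[0.53,0,0.04,0,0,0,0],[0.53,0,0.08,0,0,0,0],[0.53,0,0.08,0,0,0,0]]'&& python3 -m jog '[[0.53,0,0.02,0,0,0,0],[0.53,0,0.04,0,0,0,0],[0.53,0,0.04,0,0,0,0]]'
```

```text
time: 18.25
ee_pos: [0.4786, 0.0041, 0.0743]
tcp_rot: [-90.0, -0.0, 177.8]
wrist_force: [0.4, -1.2, -0.8]
opening: 0.04
time: 18.55
ee_pos: [0.4786, 0.0061, 0.0743]
tcp_rot: [-90.0, 0.0, 177.8]
wrist_force: [1.5, -2.6, -0.6]
opening: 0.0401
time: 18.85
ee_pos: [0.4786, 0.007, 0.0743]
tcp_rot: [-90.0, -0.0, 177.8]
wrist_force: [0.7, -3.0, -1.6]
opening: 0.04
```

```bash
for i in 1 2 3; do python3 -m jog '[[0.53,0,0.02,0,0,0,0],[0.53,0,0.04,0,0,0,0],[0.53,0,0.04,0,0,0,0]]' | grep -E "pos|force"; done
```

```text
ee_pos: [0.4786, 0.008, 0.0743]
wrist_force: [1.2, -2.8, 0.2]
ee_pos: [0.4785, 0.009, 0.0743]
wrist_force: [0.8, -3.3, 0.1]
ee_pos: [0.4786, 0.01, 0.0743]
wrist_force: [0.1, -3.1, 1.2]
```

```bash
for i in 1 2; do python3 -m jog '[[0.53,0,0.02,0,0,0,0],[0.53,0,0.04,0,0,0,0],[0.53,0,0.04,0,0,0,0]]' | grep -E "pos|force"; done
```

```text
ee_pos: [0.4785, 0.011, 0.0743]
wrist_force: [0.3, -3.9, -0.0]
ee_pos: [0.4789, 0.0112, 0.0743]
wrist_force: [2.2, -8.6, -1.2]
```

The TCP stopped and the force rose at y=0.0112, where the gauge was expected. One more small lean for a moment.

```bash
python3 -m jog '[[0.53,0,0.03,0,0,0,0],[0.53,0,0.03,0,0,0,0],[0.53,0,0.03,0,0,0,0],[0.53,0,0.03,0,0,0,0]]'; python3 -c "
from workcell import bot
o=bot.get_obs();print(o['torque'],o['ee_pos'])"
```

```text
time: 20.75
ee_pos: [0.4789, 0.0112, 0.0743]
tcp_rot: [-89.8, 0.0, 177.8]
wrist_force: [1.1, -13.2, -0.4]
opening: 0.04
[-2.43285008 -0.39220115 -0.16129976] [0.47888106 0.01124363 0.074347  ]
```

```bash
python3 -m jog '[[0.53,0,-0.2,0,0,0,0],[0.53,0,-0.6,0,0,0,0],[0.53,0,-1.5,0,0,0,0],[0.53,0,-2,1,0,0,0],[0.53,0,-2,3,0,0,0]]' && python3 -m jog '[[0,0,0,2.5,0,0,0],[0,0,0,2.5,0,0,0],[0,0,0,2.5,0,0,0],[0,0,0,2.5,0,0,0]]'
python3 - <<'E'
from h import *
o=bot.get_obs();print(o['ee_pos'],o['tcp_rot'])
im,d=bot.camera('wrist');m,W=cam('wrist',o);P=cloud(m,W,d);save('w4',im)
k=(np.abs(P[...,2]-.104)<.0035)&(np.abs(P[...,0]-.48)<.06)&(P[...,1]>.01)&(P[...,1]<.15)
q=P[k];print(len(q),np.median(q[:,2]),cv2.minAreaRect(q[:,:2].astype(np.float32)*1000),q.min(0),np.percentile(q[:,1],[.5,2]))
for y in np.arange(.02,.09,.01):
    r=q[np.abs(q[:,1]-y)<.004]
    if len(r)>5: print(round(y,3),len(r),np.percentile(r[:,0],[1,50,99]).round(4),r[:,2].mean().round(4))
h=P[(np.abs(P[...,2]-.1)<.003)&(np.abs(P[...,0]-.48)<.03)&(P[...,1]<.015)&(P[...,1]>-.06)]
print('horn',len(h),np.percentile(h[:,1],1) if len(h) else '')
for y in (-.03,-.015,0,.01):
    r=h[np.abs(h[:,1]-y)<.004]
    if len(r)>5: print(y,np.percentile(r[:,0],[1,50,99]).round(4))
im,d=bot.camera('top');m,W=cam('top');P=cloud(m,W,d);save('t4',im)
for r in bot.regions_of('top','handle_grip'):
    p=P[r['pixels']&(d>0)];print(r['conf'],r['point'],np.median(p,0).round(3))
# handle: things x>.55 z>.15
k=(P[...,0]>.56)&(P[...,0]<.66)&(P[...,1]>-.05)&(P[...,1]<.16)&(P[...,2]>.15)
q=P[k];print(len(q))
if len(q):
  for y in np.arange(q[:,1].min(),q[:,1].max(),.01):
    r=q[np.abs(q[:,1]-y)<.005]
    if len(r)>2: print(y.round(3),len(r),np.median(r,0).round(3),r[:,0].min().round(3),r[:,0].max().round(3),r[:,2].max().round(3))
E
```

```text
time: 21.25
ee_pos: [0.4764, -0.0385, 0.1468]
tcp_rot: [-90.0, -0.4, 177.8]
wrist_force: [0.9, 0.2, -0.1]
opening: 0.04
time: 21.65
ee_pos: [0.4783, -0.0373, 0.2105]
tcp_rot: [-90.0, -0.1, 177.8]
wrist_force: [0.5, -1.3, -0.3]
opening: 0.0854
[ 0.47831353 -0.03734469  0.21053697] [-9.00237691e+01 -7.46265059e-02  1.77833088e+02]
6948 0.10417140668472002 ((480.4280700683594, 60.768707275390625), (102.23374938964844, 56.88255310058594), 87.85167694091797) [0.45059442 0.01002693 0.10050213] [0.01343523 0.02157862]
0.02 365 [0.452  0.4829 0.5071] 0.1028
0.03 706 [0.4511 0.4792 0.5069] 0.1042
0.04 657 [0.452  0.4797 0.5074] 0.1042
0.05 655 [0.4521 0.48   0.508 ] 0.1042
0.06 638 [0.4529 0.4812 0.508 ] 0.1042
0.07 625 [0.4531 0.4815 0.5085] 0.1042
0.08 608 [0.4532 0.4813 0.5092] 0.1042
horn 2778 -0.042861162583925014
-0.03 [0.4647 0.4785 0.4918]
-0.015 [0.465  0.4785 0.492 ]
0 [0.4653 0.479  0.4926]
0.01 [0.4663 0.4795 0.4931]
0
```

View pics/w4.png

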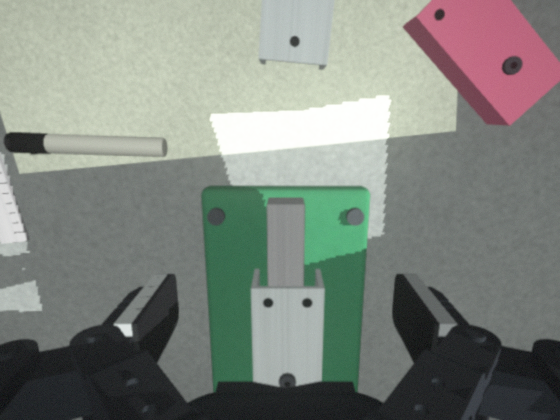

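The wrist view shows the channel home: rear edge 64–65 mm in from the horn tip (65 expected), offset about 1 mm, yaw 87.85° against 87.8°, level. The nut is visible at (287,380). Next I'll locate the handle from the first pictures against the model.

Run:
```python
from h import *
for n in('top','side'):
    z=np.load('/tmp/%s.npz'%n);m,W=cam(n);P=cloud(m,W,z['d'])
    k=(P[...,0]>.55)&(P[...,0]<.66)&(P[...,1]>-.05)&(P[...,1]<.14)&(P[...,2]>.15)&(P[...,2]<.36)
    q=P[k];print(n,len(q))
    for y in np.arange(-.02,.12,.01):
        r=q[np.abs(q[:,1]-y)<.005]
        if len(r)>2: print(y.round(3),len(r),np.median(r,0).round(3),r[:,0].min().round(3),r[:,0].max().round(3),r[:,2].max().round(3))
    print('pred grip,ball,pivot px',proj(m,W,[[.5998,.029,.293],[.5986,0,.322],[.6032,.1174,.205]]).round(0))
```

```text
top 582
-0.02 6 [ 0.599 -0.016  0.325] 0.595 0.605 0.325
-0.01 71 [ 0.596 -0.009  0.331] 0.583 0.613 0.34
0.0 71 [ 0.594 -0.     0.334] 0.582 0.614 0.34
0.01 48 [0.595 0.009 0.33 ] 0.586 0.613 0.338
0.02 37 [0.594 0.02  0.312] 0.589 0.608 0.319
0.03 42 [0.595 0.029 0.302] 0.59 0.608 0.311
0.04 43 [0.596 0.04  0.291] 0.589 0.61 0.301
0.05 34 [0.597 0.05  0.282] 0.59 0.611 0.29
0.06 32 [0.596 0.062 0.265] 0.586 0.606 0.282
0.07 57 [0.587 0.071 0.255] 0.57 0.607 0.265
0.08 58 [0.571 0.08  0.246] 0.556 0.594 0.257
0.09 41 [0.558 0.089 0.239] 0.55 0.574 0.247
0.1 8 [0.553 0.098 0.232] 0.551 0.556 0.236
0.11 10 [0.553 0.11  0.224] 0.551 0.555 0.23
pred grip,ball,pivot px [[182. 137.]
 [193. 133.]
 [151. 149.]]
side 224
-0.02 23 [ 0.596 -0.016  0.328] 0.588 0.607 0.336
-0.01 66 [ 0.594 -0.01   0.33 ] 0.583 0.611 0.342
0.0 24 [ 0.591 -0.001  0.335] 0.581 0.612 0.341
0.01 4 [0.592 0.007 0.336] 0.583 0.596 0.337
0.03 7 [0.591 0.032 0.279] 0.588 0.602 0.289
0.04 3 [0.592 0.04  0.27 ] 0.588 0.594 0.281
0.06 7 [0.589 0.062 0.257] 0.586 0.592 0.259
0.07 32 [0.579 0.071 0.248] 0.564 0.589 0.262
0.08 33 [0.562 0.08  0.242] 0.551 0.579 0.254
0.09 13 [0.553 0.087 0.236] 0.551 0.56 0.244
0.1 5 [0.552 0.097 0.21 ] 0.55 0.553 0.214
pred grip,ball,pivot px [[322. 127.]
 [324. 125.]
 [317. 132.]]
```

```bash
python3 -m jog '[[0.82,0,0,2,0,0,0],[0.82,0,0,4,0,0,0],[0.82,0,0,6.2,0,0,0],[0.82,1,0.6,6.2,0,0,0],[0.82,2.8,2,6.2,0,0,0]]' && python3 -m jog '[[0.82,2.04,1.52,0,0,0,0],[0.82,2.04,1.52,0,0,0,0],[0.82,2.04,1.52,0,0,0,0]]' && python3 -m jog '[[0.82,0,0,-0.6,0,0,0],[0.82,0,0,-1.2,0,0,0],[0.82,0,0,-1.8,0,0,0],[0.82,0,0,-2.2,0,0,0],[0.82,0,0,-2.2,0,0,0]]'
```

```text
time: 22.3
ee_pos: [0.5432, 0.0076, 0.3694]
tcp_rot: [-90.0, 0.2, 177.7]
wrist_force: [0.8, -0.5, 0.5]
opening: 0.0152
time: 22.6
ee_pos: [0.5955, 0.0479, 0.3633]
tcp_rot: [-90.0, -0.3, 177.9]
wrist_force: [0.3, 0.2, -0.1]
opening: 0.0154
time: 23.1
ee_pos: [0.5927, 0.0456, 0.3105]
tcp_rot: [-90.0, -0.1, 177.8]
wrist_force: [0.1, -0.1, -0.4]
opening: 0.0153
```

```bash
python3 -m jog '[[0.82,0.25,0.2,0,0,0,0],[0.82,0.25,0.2,0,0,0,0],[0.82,0.25,0.2,-0.3,0,0,0],[0.82,0.25,0.2,-0.5,0,0,0],[0.82,0.25,0.2,-0.7,0,0,0]]' && python3 -m jog '[[0.82,0,-0.25,-0.3,0,0,0],[0.82,-0.01,-0.5,-0.6,0,0,0],[0.82,-0.02,-0.8,-0.9,0,0,0],[0.82,-0.02,-0.8,-0.9,0,0,0]]'
python3 - <<'E'
from h import *
im,d=bot.camera('side');m,W=cam('side')
im2,d2=bot.camera('top')
save('h1',np.hstack([cv2.resize(im[80:220,220:360],None,fx=2.8,fy=2.8),cv2.resize(im2[80:220,80:220],None,fx=2.8,fy=2.8)]))
E
```

```text
time: 23.6
ee_pos: [0.6002, 0.0514, 0.2936]
tcp_rot: [-90.0, -0.0, 177.8]
wrist_force: [-1.0, -0.1, -0.8]
opening: 0.0153
time: 24.0
ee_pos: [0.5998, 0.0304, 0.2706]
tcp_rot: [-90.0, -0.0, 177.8]
wrist_force: [4.1, 2.6, 2.2]
opening: 0.0156
```

View pics/h1.png

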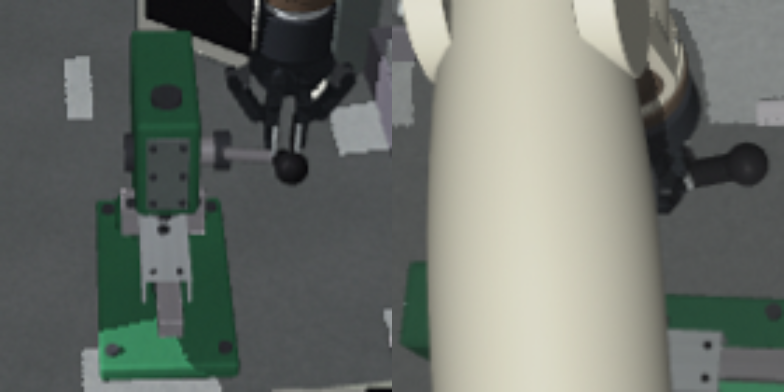

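The side view shows both fingertips astride the grip with the ball at (292,167) just outside them, and the lever moving down. Continuing along the arc.

```bash
python3 -m jog '[[0.82,0,-0.25,-0.37,0,0,0],[0.82,-0.01,-0.5,-0.74,0,0,0],[0.82,-0.02,-0.72,-1.1,0,0,0],[0.82,-0.03,-0.92,-1.5,0,0,0],[0.82,-0.03,-0.92,-1.5,0,0,0]]' && python3 -m jog '[[0.82,0,-0.2,-0.42,0,0,0],[0.82,-0.01,-0.38,-0.84,0,0,0],[0.82,-0.01,-0.52,-1.26,0,0,0],[0.82,-0.02,-0.64,-1.68,0,0,0],[0.82,-0.02,-0.64,-1.68,0,0,0]]'
```

```text
time: 24.6
ee_pos: [0.5993, 0.0084, 0.2337]
tcp_rot: [-90.0, 0.0, 177.8]
wrist_force: [4.3, 3.6, 3.2]
opening: 0.0154
time: 25.1
ee_pos: [0.5989, -0.0073, 0.1924]
tcp_rot: [-90.0, 0.1, 177.8]
wrist_force: [3.1, 2.8, 8.4]
opening: 0.0149
```

```bash
python3 -m jog '[[0.82,0,-0.05,-0.2,0,0,0],[0.82,0,-0.1,-0.3,0,0,0],[0.82,0,-0.1,-0.3,0,0,0]]'; for i in 1 2 3; do python3 -m jog '[[0.82,0,-0.02,-0.07,0,0,0],[0.82,0,-0.02,-0.07,0,0,0],[0.82,0,-0.02,-0.07,0,0,0]]' | grep -E "pos|force"; done
```

```text
time: 25.4
ee_pos: [0.599, -0.0095, 0.1862]
tcp_rot: [-90.1, 0.1, 177.8]
wrist_force: [2.0, 3.6, 8.4]
opening: 0.0152
ee_pos: [0.599, -0.0099, 0.1849]
wrist_force: [1.7, 5.8, 9.2]
ee_pos: [0.599, -0.0103, 0.1832]
wrist_force: [0.8, 5.9, 9.3]
ee_pos: [0.599, -0.0109, 0.1814]
wrist_force: [0.7, 3.6, 9.8]
```

```bash
for i in 1 2 3; do python3 -m jog '[[0.82,0,-0.02,-0.06,0,0,0],[0.82,0,-0.02,-0.06,0,0,0],[0.82,0,-0.02,-0.06,0,0,0]]' | grep -E "pos|force"; done
```

```text
ee_pos: [0.5989, -0.0115, 0.1799]
wrist_force: [1.2, 3.5, 9.9]
ee_pos: [0.599, -0.0119, 0.1785]
wrist_force: [0.4, 4.8, 10.7]
ee_pos: [0.5991, -0.0125, 0.1778]
wrist_force: [-0.7, 5.8, 14.3]
```

```bash
python3 -m jog '[[0.82,0,0,-0.06,0,0,0],[0.82,0,0,-0.06,0,0,0],[0.82,0,0,-0.06,0,0,0],[0.82,0,0,-0.06,0,0,0]]'
python3 - <<'E'
from h import *
im,d=bot.camera('side');m,W=cam('side');P=cloud(m,W,d)
k=(P[...,0]>.57)&(P[...,0]<.63)&(P[...,1]>-.08)&(P[...,1]<-.02)&(P[...,2]>.12)&(P[...,2]<.24);q=P[k]
print(len(q),q.max(0),np.median(q,0),'stop pred ball y,z',.1174-.166*np.cos(.262),.205-.166*np.sin(.262))
save('h2',im[90:220,220:360],scale=3)
E
```

```text
time: 27.6
ee_pos: [0.5992, -0.0124, 0.1775]
tcp_rot: [-90.1, 0.3, 177.9]
wrist_force: [-3.3, 4.4, 21.0]
opening: 0.0154
275 [ 0.62896124 -0.02000256  0.23936474] [ 0.59604002 -0.02788406  0.18413196] stop pred ball y,z -0.04293506484263568 0.16200387247777065
```

View pics/h2.png

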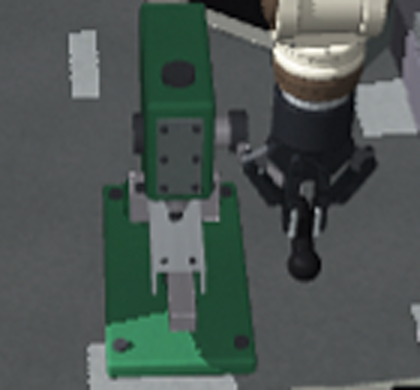

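The handle is at its stop: motion ended with the force rising to 21 N and the ball at (303,265) low. The channel is unmoved. Letting the handle up under control.

```bash
python3 -m jog '[[0.82,0,0.1,0.5,0,0,0],[0.82,0,0.25,1,0,0,0],[0.82,0.01,0.4,1.5,0,0,0],[0.82,0.01,0.6,1.95,0,0,0],[0.82,0.02,0.8,2.35,0,0,0]]' && python3 -m jog '[[0.82,0,0.18,0.4,0,0,0],[0.82,0.01,0.4,0.8,0,0,0],[0.82,0.02,0.65,1.15,0,0,0],[0.82,0.03,0.9,1.5,0,0,0],[0.82,0.04,1.2,1.85,0,0,0]]' && python3 -m jog '[[0.82,0,0.25,0.3,0,0,0],[0.82,0.01,0.5,0.6,0,0,0],[0.82,0.01,0.54,0.9,0,0,0],[0.82,0.01,0.54,1.2,0,0,0],[0.82,0.01,0.54,2,0,0,0]]' && python3 -m jog '[[0.82,0,0,1.4,0,0,0],[0.82,0,0,1.8,0,0,0],[0.82,-2,-1,1.8,0,0,0],[0.82,-4,-3,1.8,0,0,0],[0.82,-5.5,-4.5,1.8,0,0,0]]' && python3 -m jog '[[0.5,0,-2,-1,0,0,0],[0,0,-2,-3,0,0,0],[0,0,-2,-5,0,0,0],[0,0,-2,-5,0,0,0],[0,0,-2,-5,0,0,0]]'
python3 - <<'E'
from h import *
o=bot.get_obs();print(o['ee_pos'])
im,d=bot.camera('wrist');m,W=cam('wrist',o);P=cloud(m,W,d)
q=P[(np.abs(P[...,2]-.104)<.0035)&(np.abs(P[...,0]-.48)<.06)&(P[...,1]>.015)&(P[...,1]<.15)]
print(len(q),np.median(q[:,2]),cv2.minAreaRect(q[:,:2].astype(np.float32)*1000))
h=P[(np.abs(P[...,2]-.1)<.003)&(np.abs(P[...,0]-.48)<.03)&(P[...,1]<.015)&(P[...,1]>-.06)]
if len(h): print('horn tip',np.percentile(h[:,1],1),np.median(h[:,0]))
v=P[(np.abs(P[...,2]-.104)<.0015)&(np.abs(P[...,0]-.48)<.012)&(P[...,1]<.15)];print('rear',np.percentile(v[:,1],[1,3]) if len(v) else '')
for n in('side','top'):
    im,d=bot.camera(n);m,W=cam(n);P=cloud(m,W,d);save(n+'5',im)
    q=P[(P[...,0]>.56)&(P[...,0]<.66)&(P[...,1]>-.05)&(P[...,1]<.03)&(P[...,2]>.29)&(P[...,2]<.36)];print(n,len(q),q.max(0) if len(q) else '')
im=cv2.imread('pics/side5.png')[80:220,220:360,::-1];save('h3',im,scale=3)
E
```

```text
time: 28.15
ee_pos: [0.5993, 0.0062, 0.2339]
tcp_rot: [-89.9, 0.1, 177.8]
wrist_force: [2.6, -3.2, 4.0]
opening: 0.0154
time: 28.65
ee_pos: [0.5999, 0.0377, 0.2789]
tcp_rot: [-90.0, -0.1, 177.8]
wrist_force: [2.6, -1.6, 2.2]
opening: 0.0152
time: 29.15
ee_pos: [0.5997, 0.0502, 0.3276]
tcp_rot: [-90.0, -0.2, 177.8]
wrist_force: [0.8, 0.9, 0.1]
opening: 0.0154
time: 29.65
ee_pos: [0.4824, -0.0423, 0.373]
tcp_rot: [-90.0, -0.1, 177.9]
wrist_force: [-0.5, -1.2, 0.8]
opening: 0.0154
time: 30.15
ee_pos: [0.4832, -0.0915, 0.2495]
tcp_rot: [-90.0, -0.1, 177.8]
wrist_force: [-0.1, 0.9, 1.2]
opening: 0.0852
[ 0.48324336 -0.0915375   0.24950891]
4001 0.10417147855393216 ((480.25567626953125, 53.78492736816406), (77.75247192382812, 56.6065788269043), 87.53950500488281)
horn tip -0.043089455192325384 0.47879476201730997
rear [0.02237425 0.02330918]
side 118 [0.61203521 0.02257881 0.34115528]
top 0
```

View pics/h3.png

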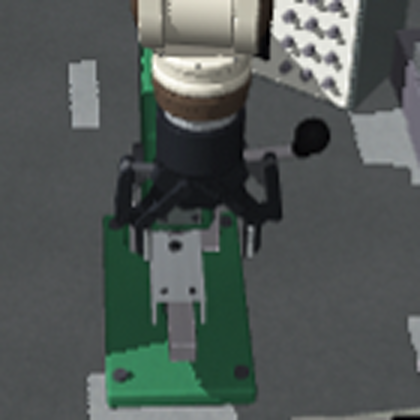

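The ball is back up at (312,137), at its starting height of 0.341. The channel lies straight, rear 65.4 mm from the horn tip, and the robot touches nothing. Handing in.

```bash
python3 -c "
from workcell import bot
print(bot.job_done())"
```

```text
the job is handed in; nothing more can be done
None
```

The channel is seated on the horn against the back gauge, the nut has been pressed, and I handed the job in at about 30 s. The system gave no verdict.

**What I did:**
- I set the channel down on the horn and released it.
- With two spread fingers I pushed it past the roller, which took about 5 N.
- I leaned it on the gauge, with 13 N measured at the wrist (roughly 10 N on the gauge).
- I pushed the handle down until it stopped moving and the wrist force rose to 21 N, then let it up under control.

**Last checks:**

| Check | Measured | Expected or limit |
|---|---|---|
| Rear end of channel from horn tip | 65.4 mm | 65 mm |
| Offset from the horn's centre line | about 1 mm | 6 mm |
| Channel's angle to the horn | 87.5–87.9° against 87.8° | within 2° |
| Top of channel above table | 104 mm, level | 104 mm |
| Handle ball height | 341 mm, same as at the start | back up |

The robot was clear of everything at hand-in, and no bystander appeared to be touched.

**Not confirmed:**
- I did not see the punch touch the nut, because the head hides it. I inferred contact from the handle reaching its stop.
- The last top-camera check of the handle found no points in the area searched, probably because the arm was in the way. Its return is confirmed from the side view only.
- The camera views differed by 1–2 mm across the horn and by up to 7 mm along it. I took the position along the horn from contact with the gauge.

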